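# Lock a filter cartridge into its bayonet mount

## Task

Fit the wide filter cartridge into the round bayonet mount of the bench filter stand: set its two lugs through the two slots, push it down against the spring, turn it a quarter turn clockwise (seen from above) so that it is locked, and let go. Leave the slim cartridge standing where it is.

Things in the scene. Friction and masses are not known exactly. Their poses are not given: they have to be found in the camera images.
- wide_centre (a point): Wide cartridge, loose, upright, 0.12 kg, 102 mm high: white body 48 mm across, grey cap 62. Point: on its axis half-way up (51 mm); z up. Heights from its underside: two opposite lugs 4-12 mm, 14 wide, reaching 38 mm from the axis; cap 60-72; grip bar 72-102, 56 long, 14 thick. Lugs and bar run along x, so fingers close along y. A half turn makes no difference. May swap places with the slim one.
- mount_mouth (a point): Bayonet mount, fixed: round metal cup 104 mm across, hose stub low on its side. Point: centre of its mouth, level with its top, 66 mm above the worktop; z up. Two 8 mm thick lips leave a 60 mm bore and two opposite slots 32 mm wide along x, edges chamfered. Lugs fit either way round. Below the lips it turns clockwise only, to a stop at about 94 degrees; past 60 degrees it holds.
- spring_plate (a joint): Black sprung plate in the mount, 0 (up) to 0.024 m (down); 3 N at 0, 6.6 N at 0.024. A cartridge set in rests on it with its underside 8 mm below the mouth, lugs still in the slots. Lugs are clear under the lips when it is down more than 0.012; 0.018 is good for turning. Locked and let go, it stands at 0.012: cartridge underside 20 mm below the mouth, its centre 31 mm above the mouth.
- slim_centre (a point): Slim cartridge, does not fit the mount; loose, upright: same materials, total height (102 mm), lug and bar heights as the wide one, but body 30 mm across, cap 38, lugs reaching 23 mm from the axis, grip bar 34 long, 14 thick. Point: on its axis half-way up; x along its bar, z up.
Not all that is in view belongs to the job. Leave any black or purple look-alike of the part that bears wide_centre alone.

How it is judged:
By the outcome, as a careful person would: the job done as asked, in the order asked, and still so for the second after the job is handed in, with the robot touching nothing.
It also fails if it takes over 42 s, if anything falls off the work surface, if the arm or the gripper's body presses on something with over 40 N, if the wrist force passes 120 N, or if a joint passes its speed limit or range.

## Robot

A 7-joint arm with a two-finger parallel gripper is mounted at the origin on a cart in front of the work surface, level with it; the furniture and walls round the work are solid. World frame = base frame: x ahead of the robot, y to its left, z up, the work surface at z = 0. Lengths are in m, angles in rad, forces in N, time in s.
With the tool pointing down it reaches from about 0.4 to 0.85 m from the base axis. Payload 10.4 kg.
Tool frame: the origin (TCP) lies at the very end of the fingers, on their centre line; the grasp point (between the pads) lies 19 mm behind it; x points along the fingers, y is the direction in which the jaws open and shut, and the axes are right-handed (so a half turn about x gives the same grasp; the last joint's range is limited). The gripper opens to 87 mm and grips with 3 to 60 N. Pads are 19 mm wide; open, the fingers measure 117 mm over their backs; the gripper's body (75 mm by 190 mm) begins 51 mm behind the grasp point.
Start: joints at [1.207, 0.332, -0.065, 1.46, 0.022, 1.35, -0.088], TCP at [0.209, -0.589, 0.223] pointing down, gripper open.
Joint ranges: [-2.6, 2.6], [-0.5, 2.12], [-1.47, 1.34], [0.16, 2.42], [-1.27, 4.41], [0.06, 2.06], [-2.6, 2.6]. Speed limits (rad/s): [2.22, 2.22, 2.79, 2.79, 3.14, 3.14, 3.14].

## Interface

Orientations are given as a unit quaternion [x, y, z, w].
In Python, from cell import robot gives the robot as it stands.
- The arm moves only by the tool drive_tool, never from a script. Its argument "moves" is a list of rows, each an object of numbers: "x", "y", "z": the shift along the world's x, y, z in mm; "wx", "wy", "wz": the turn, a rotation vector about the world's x, y, z in rad. A call has 1 to 8 rows; each row is the pose to reach, as a shift and turn from the pose commanded when the call began; what a row does not reach only later rows make up. A row lasts 1/8 s, in which the tool goes at most 62.5 mm and 10.7 degrees, less where a joint would pass 70% of its speed; a pose out of reach is approached as far as the arm can. A call with a gripper value outside its range is refused whole. "hand" is the opening, from 0 (shut) to 1 (fully open), set as the call begins (left out, the last holds). The fingers move at their own pace and stop on an object; the grip force is fixed at half the most. Time passes only in rows, so rows that repeat a pose let the fingers close. It gives the time, the measured TCP pose, the force and the opening at its end, in the units of the state.
- robot.state(): the state, without advancing time (a new reading comes with each control period).
- robot.grab_frame(name): name is "scene" or "top" or "wrist"; returns a dict with "color" (480x640x3 uint8, red, green, blue), "vertical_fov" (degrees; the focal length in pixels is half the picture's height over the tangent of half this angle, whatever the lens; pixels are square), "cx", "cy" (the principal point, pixels), "position" and "attitude" of the camera in the world; the wrist camera has in their place "T_tool_cam" (4x4, takes a point from camera to tool coordinates, whose origin is the TCP and whose axes are the tool frame's). Camera axes: x right, y up, looking along -z (the intrinsics and any distortion apply to the point x, -y, -z); pixel columns grow to the right and rows downward; lengths in m; the calibration is good to about 2 mm. A picture is of the moment at which its call begins: read the wrist's pose just before it. There is no depth.
- robot.close_job(): hands the job in, once; it reports no verdict.
The state is a dict: "clock": time; "joint_pos": joint angles; "dq": joint speeds; "joint_efforts": joint torques, N m; "tool_pos": TCP position; "tcp_rot": TCP orientation; "contact_force": force on the tool from outside, world axes, zero at the start; "torque": the same for the moment, N m; "opening": opening from 0.0 (shut) to 1.0 (fully open).
Only numpy, scipy, OpenCV 4.12 (cv2) and the standard library are available. Lean on these libraries where they do the work, as an engineer would, in place of code of your own. Each camera call takes 0.05 s, during which the arm holds its last target. There are 200 camera calls.

## Working session

There is one attempt and no reset: what is moved stays moved. The work goes in short steps, Python scripts to look and compute and a tool call to move; the robot and the scene stay as the last step left them, time stands still between calls to the robot, and variables do not carry over. Pictures are saved under pics/ and viewed, about 8 in all and at most 12, crops included, and the job is handed in when it is done.

Besides the shell and the picture viewer there is one more tool, called after "Emit:" as name(argument=value, ...), one argument or row to a line, values as JSON. drive_tool: Moves the arm, as the interface text tells. Its arguments: {"type":"object","properties":{"moves":{"type":"array","items":{"type":"object","properties":{"x":{"type":"number"},"y":{"type":"number"},"z":{"type":"number"},"wx":{"type":"number"},"wy":{"type":"number"},"wz":{"type":"number"}}}},"hand":{"type":"number"}},"required":["moves"]}

```bash
mkdir -p pics; ls
cat > h.py <<'E'
import numpy as np, cv2, json
from scipy.spatial.transform import Rotation as R
from cell import robot
def grab(n,fn):
    s=robot.state(); f=robot.grab_frame(n)
    cv2.imwrite('pics/'+fn,f['color'][:,:,::-1]); d={k:(v.tolist() if hasattr(v,'tolist') else v) for k,v in f.items() if k!='color'}
    d['tp']=list(map(float,s['tool_pos'])); d['tr']=list(map(float,s['tcp_rot']))
    json.dump(d,open('pics/'+fn+'.json','w')); return d
def cam(d):
    if 'T_tool_cam' in d:
        T=np.eye(4);T[:3,:3]=R.from_quat(d['tr']).as_matrix();T[:3,3]=d['tp'];T=T@np.array(d['T_tool_cam']);return T[:3,:3],T[:3,3]
    a=np.array(d['attitude']); return (R.from_quat(a).as_matrix() if a.size==4 else a.reshape(3,3)),np.array(d['position'])
def ray(fn,u,v):
    d=json.load(open('pics/'+fn+'.json'));f=240/np.tan(np.radians(d['vertical_fov'])/2)
    K=np.array([[f,0,d['cx']],[0,f,d['cy']],[0,0,1.]]);dist=np.array(d.get('distortion',[0,0,0,0,0]),float)
    p=cv2.undistortPoints(np.array([[[u,v]]],float),K,dist)[0,0]
    M,c=cam(d); return c,M@np.array([p[0],-p[1],-1])
def atz(fn,u,v,z):
    c,r=ray(fn,u,v); return c+r*(z-c[2])/r[2]
def proj(fn,P):
    d=json.load(open('pics/'+fn+'.json'));f=240/np.tan(np.radians(d['vertical_fov'])/2)
    M,c=cam(d);q=M.T@(np.array(P)-c);return f*q[0]/-q[2]+d['cx'],-f*q[1]/-q[2]+d['cy']
E
python3 - <<'E'
from h import *
for n in('scene','top'): print(grab(n,n+'0.png'))
print(robot.state())
E
```

```text
pics
{'vertical_fov': 46.84080526044629, 'cx': 326.07853501367873, 'cy': 243.65576759555265, 'position': [-0.0031988980235932102, 0.6012992619389057, 0.8386174974215576], 'attitude': [-0.1422324972122514, 0.34629457880606707, 0.8666231150691492, -0.3298702136509744], 'tp': [0.2087695034111848, -0.5886808121367059, 0.2217567784546124], 'tr': [-0.696742595657511, -0.12042838955315378, 0.6969805313518915, -0.11943574549733013]}
{'vertical_fov': 48.826054968278505, 'cx': 323.8998867899186, 'cy': 245.7462877074591, 'position': [0.35377064000771546, 0.07082799913967791, 1.0423076564997062], 'attitude': [0.044714123515044044, -0.06580654195109431, -0.6952468766808716, 0.7143542025215593], 'tp': [0.2087737538028142, -0.5886843322229318, 0.2217328816983375], 'tr': [-0.696735649105087, -0.12044086878444273, 0.6969855013118303, -0.11943468237349825]}
{'clock': 0.1, 'joint_pos': array([ 1.20740914,  0.33280554, -0.06468285,  1.46084482,  0.02160665,
        1.34986029, -0.08848208]), 'dq': array([-4.49568494e-04, -2.04706384e-03, -3.98389712e-05, -2.96046891e-03,
       -1.40251954e-03,  2.48957090e-04,  5.84506021e-04]), 'joint_efforts': array([ 1.57712591e-03, -6.24547291e+01,  2.47105944e-02, -3.90720785e+01,
       -6.14542002e-02,  3.66043788e-02,  1.10026244e-04]), 'tool_pos': array([ 0.20877001, -0.58875385,  0.22184137]), 'tcp_rot': array([-0.69676915, -0.12033341,  0.696961  , -0.11949051]), 'contact_force': array([0.34625926, 0.77326855, 0.3430073 ]), 'torque': array([-0.02863884, -0.02087922, -0.01980292]), 'opening': 0.9983579430689715}
```

View pics/top0.png

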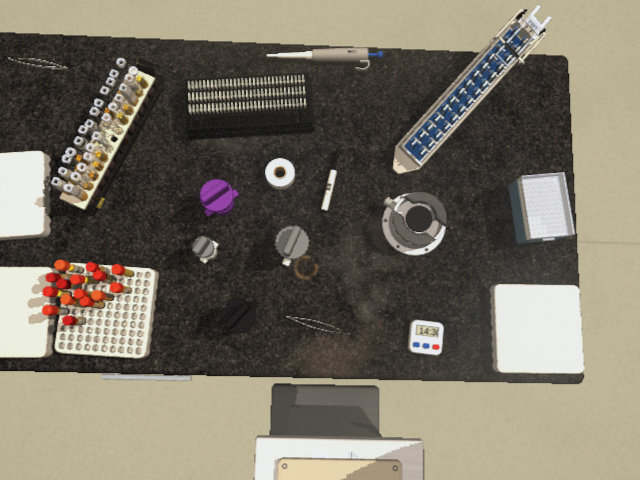

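View pics/scene0.png

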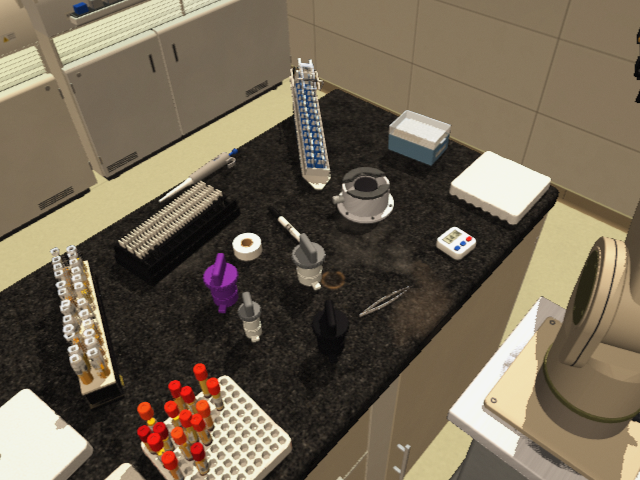

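Top view, candidates: the wide cartridge (grey cap, white body) is at (292,241), slim at (204,246), the purple look-alike at (217,196) and the black one at (240,316). The mount is at (415,222). I choose (292,241) and check it, along with the mount, in one close crop.

Run:
```python
from h import *
im=cv2.imread('pics/top0.png')
a=cv2.resize(im[205:285,260:340],(400,400),interpolation=cv2.INTER_CUBIC)
b=cv2.resize(im[182:262,375:455],(400,400),interpolation=cv2.INTER_CUBIC)
cv2.imwrite('pics/crop1.png',np.hstack([a,b]))
print(atz('top0.png',292,240,.102),atz('top0.png',418,219,.066),atz('top0.png',204,245,.102))
```

```text
[0.51129234 0.10222857 0.102     ] [ 0.56482828 -0.13365473  0.066     ] [0.49751818 0.25900959 0.102     ]
```

View pics/crop1.png

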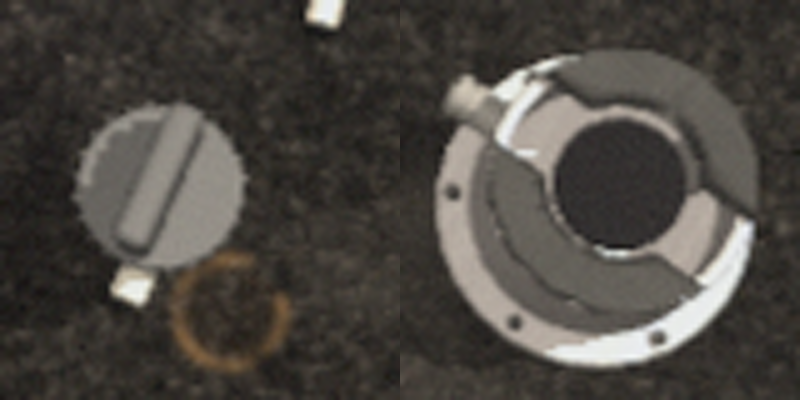

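The crop confirms a plain grey cap with a bar and a white lug. The mount's slots run from upper-left to lower-right.

Run:
```python
from h import *
def ang(p,q): d=p-q; return np.degrees(np.arctan2(d[1],d[0]))
def c1(u,v,z): return atz('top0.png',260+u/5,205+v/5,z)
def c2(u,v,z): return atz('top0.png',375+(u-400)/5,182+v/5,z)
a,b=c1(187,108,.102),c1(130,245,.102); print('bar',(a+b)/2,ang(a,b),np.linalg.norm(a-b))
l=c1(132,285,.012); m=(a+b)/2; print('lug',l,ang(m,l))
print('capc',c1(161,186,.072))
a,b=c2(519,110,.066),c2(725,257,.066); print('mount',(a+b)/2,ang(a,b)); print(c2(620,184,.058))
s=robot.state();M=R.from_quat(s['tcp_rot']).as_matrix();print(M.round(3)); print('tool y yaw',np.degrees(np.arctan2(M[1,1],M[0,1])))
print(np.array(robot.grab_frame('wrist')['T_tool_cam']).round(3))
```

```text
bar [0.51084069 0.10270755 0.102     ] -20.36261213691195 0.05398163972857403
lug [0.48235041 0.11470172 0.012     ] -22.830676738343712
capc [0.51218882 0.10271893 0.072     ]
mount [ 0.56557889 -0.13620316  0.066     ] 55.206167289774925
[ 0.56700831 -0.13725458  0.058     ]
[[-0.     0.334 -0.942]
 [ 0.001 -0.942 -0.334]
 [-1.    -0.001  0.   ]]
tool y yaw -70.47306787427743
[[-0.001  0.278 -0.961 -0.161]
 [ 1.     0.    -0.001 -0.   ]
 [-0.    -0.961 -0.278 -0.078]
 [ 0.     0.     0.     1.   ]]
```

Emit:
drive_tool(
  moves=[
    {"x":20,"y":25,"wz":-0.05},
    {"x":55,"y":69,"wz":-0.15},
    {"x":93,"y":117,"wz":-0.25},
    {"x":131,"y":165,"wz":-0.35},
    {"x":169,"y":213,"wz":-0.45},
    {"x":207,"y":261,"wz":-0.55},
    {"x":245,"y":309,"wz":-0.65},
    {"x":280,"y":353,"wz":-0.7},
  ],
)

```text
validation failed for argument at $.mo...
```

Emit:
drive_tool(
  moves=[
    {"x":38,"y":48},
    {"x":65,"y":82},
    {"x":78,"y":99},
    {"x":78,"y":99},
    {"x":78,"y":99},
  ],
)

```text
validation failed for argument at $.mo...
```

Run:
```python
from h import *
d=grab('wrist','w1.png'); print(d['tp'],d['tr'],proj('w1.png',[.567,-.137,.066]))
```

```text
[0.2087885943813019, -0.588789466319331, 0.22195249922622032] [-0.6967810774400907, -0.12027006648093443, 0.696952428301541, -0.11953473936343155] (np.float64(-214.02956370467427), np.float64(-610.1219189531188))
```

View pics/w1.png

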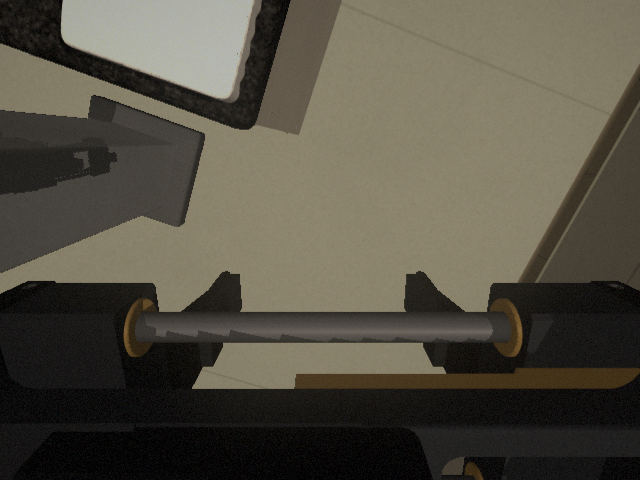

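The picture shows only the floor and the fingers; the moves were refused, perhaps because of missing keys. I'll resend them with all keys, stopping short of the mount so it shows in the clear upper half of the frame.

Emit:
drive_tool(
  hand=1,
  moves=[
    {"x":20,"y":31,"z":0,"wx":0,"wy":0,"wz":-0.05},
    {"x":52,"y":80,"z":0,"wx":0,"wy":0,"wz":-0.15},
    {"x":84,"y":130,"z":0,"wx":0,"wy":0,"wz":-0.25},
    {"x":116,"y":180,"z":0,"wx":0,"wy":0,"wz":-0.35},
    {"x":148,"y":230,"z":0,"wx":0,"wy":0,"wz":-0.45},
    {"x":180,"y":280,"z":0,"wx":0,"wy":0,"wz":-0.55},
    {"x":212,"y":330,"z":0,"wx":0,"wy":0,"wz":-0.65},
    {"x":244,"y":380,"z":0,"wx":0,"wy":0,"wz":-0.7},
  ],
)

```text
clock: 1.2
tool_pos: [0.4536, -0.2074, 0.2227]
tcp_rot: [0.696, -0.127, -0.695, -0.127]
contact_force: [0.7, -1.7, -0.4]
opening: 0.998
```

Emit:
drive_tool(
  hand=1,
  moves=[
    {"x":35,"y":48,"z":0,"wx":0,"wy":0,"wz":0},
    {"x":52,"y":82,"z":0,"wx":0,"wy":0,"wz":0},
    {"x":57,"y":91,"z":0,"wx":0,"wy":0,"wz":0},
    {"x":57,"y":91,"z":0,"wx":0,"wy":0,"wz":0},
    {"x":57,"y":91,"z":0,"wx":0,"wy":0,"wz":0},
  ],
)

```text
clock: 1.82
tool_pos: [0.5093, -0.1198, 0.2225]
tcp_rot: [-0.695, 0.127, 0.696, 0.127]
contact_force: [0.3, 0.1, -0.0]
opening: 1.004
```

Run:
```python
from h import *
d=grab('wrist','w2.png'); print(d['tp'],d['tr'],proj('w2.png',[.567,-.137,.066]))
M=R.from_quat(d['tr']).as_matrix();print(M.round(3),np.degrees(np.arctan2(M[1,1],M[0,1])))
```

```text
[0.5093153956881269, -0.1198109763823283, 0.2224819911067474] [-0.6954841420751906, 0.12739035333433885, 0.695686223870694, 0.1268628547519846] (np.float64(318.6776106201874), np.float64(159.98109275639806))
[[-0.    -0.354 -0.935]
 [-0.001 -0.935  0.354]
 [-1.     0.001  0.   ]] -110.714375230754
```

View pics/w2.png

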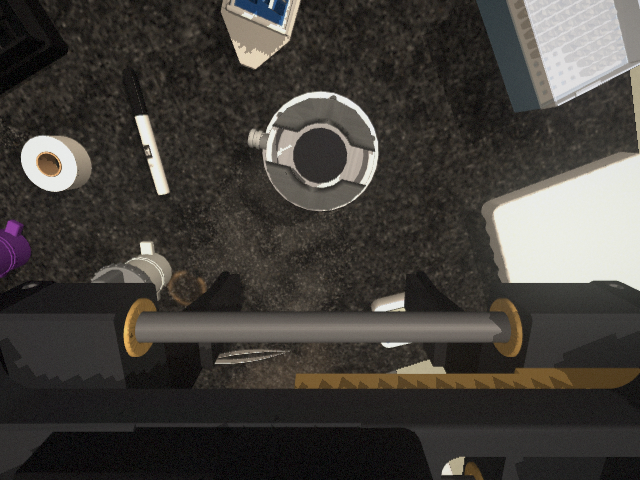

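The wrist view shows the mount clearly at about (320,151), with the slots running from upper-left to lower-right. I'll overlay the model to refine it.

```bash
cat > ov.py <<'E'
from h import *
def ov(fn,c,a,out,u0,v0,w,k):
    im=cv2.imread('pics/'+fn)[v0:v0+w,u0:u0+w]; im=cv2.resize(im,None,fx=k,fy=k,interpolation=cv2.INTER_CUBIC); raw=im.copy()
    def d(pts,z,col):
        q=[[(p-o+.5)*k for p,o in zip(proj(fn,[*(np.array(c)+x),z]),(u0,v0))] for x in pts]
        cv2.polylines(im,[np.array(q).round().astype(int)],False,col,1)
    t=np.linspace(0,2*np.pi,90); C=np.c_[np.cos(t),np.sin(t)]
    d(C*.052,.066,(0,255,0)); d(C*.03,.066,(0,255,255))
    Rm=np.array([[np.cos(a),-np.sin(a)],[np.sin(a),np.cos(a)]])
    for s in(-1,1):
        for e in(-1,1): d(np.array([[e*.026,s*.016],[e*.052,s*.016]])@Rm.T,.066,(0,0,255))
    cv2.imwrite('pics/'+out,np.hstack([raw,im]))
E
python3 - <<'E'
from ov import *
ov('w2.png',(.567,-.135),np.radians(55),'o1.png',250,85,135,3-.04)
E
```

```text
(no output)
```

View pics/o1.png

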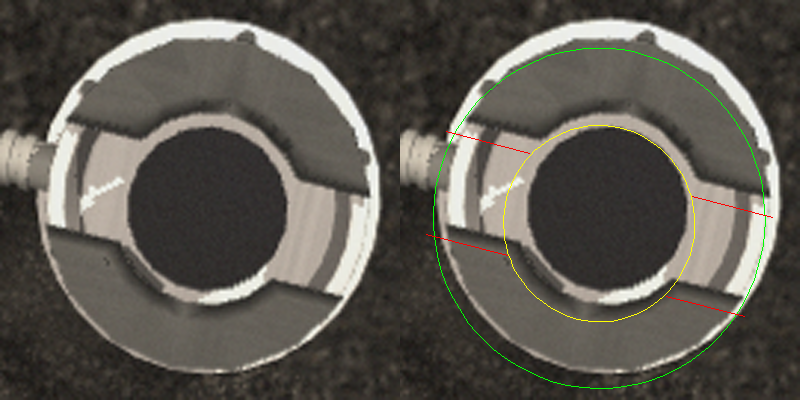

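Run:
```python
from h import *
for c in ((208.5,208),): print(atz('w2.png',250+c[0]/2.96-.5,85+c[1]/2.96-.5,.066))
a=atz('top0.png',419.3,218.8,.066);print(a)
# scene camera cap/bar of wide
print(proj('scene0.png',[.5108,.1027,.102]),proj('scene0.png',[.566,-.133,.066]))
```

```text
[ 0.5709759  -0.13976525  0.066     ]
[ 0.56529314 -0.13613565  0.066     ]
(np.float64(307.8123377809295), np.float64(242.3068306722101)) (np.float64(364.8392859045245), np.float64(182.84536876049097))
```

Emit:
drive_tool(
  hand=1,
  moves=[
    {"x":-6,"y":28,"z":0,"wx":0,"wy":0,"wz":0},
    {"x":-18,"y":83,"z":0,"wx":0,"wy":0,"wz":0},
    {"x":-31,"y":140,"z":0,"wx":0,"wy":0,"wz":0},
    {"x":-43,"y":195,"z":0,"wx":0,"wy":0,"wz":0},
    {"x":-51,"y":230,"z":0,"wx":0,"wy":0,"wz":0},
    {"x":-54,"y":244,"z":0,"wx":0,"wy":0,"wz":0},
    {"x":-54,"y":244,"z":0,"wx":0,"wy":0,"wz":0},
    {"x":-54,"y":244,"z":0,"wx":0,"wy":0,"wz":0},
  ],
)

```text
clock: 2.88
tool_pos: [0.4565, 0.1239, 0.2224]
tcp_rot: [-0.696, 0.127, 0.696, 0.127]
contact_force: [0.4, 0.4, 0.3]
opening: 1.004
```

Run:
```python
from h import *
d=grab('wrist','w3.png'); print(d['tp'],d['tr']); u,v=proj('w3.png',[.511,.1027,.102]);print(u,v)
u0,v0=int(u)-66,int(v)-60
im=cv2.imread('pics/w3.png')[v0:v0+135,u0:u0+135]
print(u0,v0);cv2.imwrite('pics/c3.png',cv2.resize(im,(540,540),interpolation=cv2.INTER_CUBIC))
```

```text
[0.45647322917155964, 0.12392661363852824, 0.22242199750646272] [-0.6955089543156309, 0.12747474510034637, 0.695604765120425, 0.1270885304429073]
324.17479644035245 164.3095377905201
258 104
```

View pics/c3.png

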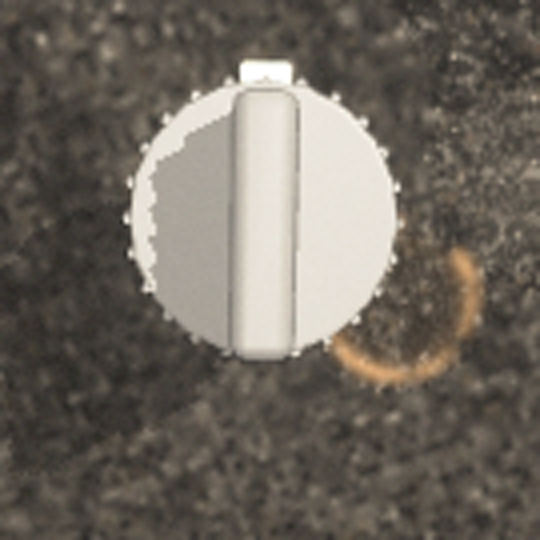

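The bar is centred at crop (265,219), vertical to within about 1°, with a white lug on the same line.

Run:
```python
from h import *
f=lambda x,y,z:atz('w3.png',258+x/4-.4,104+y/4-.4,z)
t,b=f(267,95,.102),f(264,348,.102);print(t,b,np.linalg.norm(t-b),np.degrees(np.arctan2(*(t-b)[[1,0]])))
print((t+b)/2,f(263,217,.072))
print(atz('top0.png',292,240.3,.102))
```

```text
[0.53808036 0.0923408  0.102     ] [0.49085729 0.11081182 0.102     ] 0.0507069674642283 -21.36265656216783
[0.51446883 0.10157631 0.102     ] [0.51472264 0.10191995 0.072     ]
[0.51074491 0.10220995 0.102     ]
```

Emit:
drive_tool(
  hand=1,
  moves=[
    {"x":28,"y":-11,"z":0,"wx":0,"wy":0,"wz":-0.01},
    {"x":56,"y":-22,"z":-20,"wx":0,"wy":0,"wz":-0.01},
    {"x":56,"y":-22,"z":-65,"wx":0,"wy":0,"wz":-0.01},
    {"x":56,"y":-22,"z":-110,"wx":0,"wy":0,"wz":-0.01},
    {"x":56,"y":-22,"z":-135,"wx":0,"wy":0,"wz":-0.01},
    {"x":56,"y":-22,"z":-145,"wx":0,"wy":0,"wz":-0.01},
    {"x":56,"y":-22,"z":-146,"wx":0,"wy":0,"wz":-0.01},
    {"x":56,"y":-22,"z":-146,"wx":0,"wy":0,"wz":-0.01},
  ],
)

```text
clock: 3.92
tool_pos: [0.5127, 0.1038, 0.0777]
tcp_rot: [0.696, -0.13, -0.694, -0.13]
contact_force: [0.8, -0.4, 1.7]
opening: 1.006
```

Emit:
drive_tool(
  hand=0,
  moves=[
    {"x":0,"y":0,"z":0,"wx":0,"wy":0,"wz":0},
    {"x":0,"y":0,"z":0,"wx":0,"wy":0,"wz":0},
    {"x":0,"y":0,"z":0,"wx":0,"wy":0,"wz":0},
    {"x":0,"y":0,"z":0,"wx":0,"wy":0,"wz":0},
    {"x":0,"y":0,"z":0,"wx":0,"wy":0,"wz":0},
    {"x":0,"y":0,"z":0,"wx":0,"wy":0,"wz":0},
    {"x":0,"y":0,"z":0,"wx":0,"wy":0,"wz":0},
    {"x":0,"y":0,"z":0,"wx":0,"wy":0,"wz":0},
  ],
)

```text
clock: 4.92
tool_pos: [0.5119, 0.1039, 0.0766]
tcp_rot: [-0.695, 0.13, 0.695, 0.13]
contact_force: [0.0, -0.9, 0.8]
opening: 0.173
```

Emit:
drive_tool(
  hand=0,
  moves=[
    {"x":0,"y":0,"z":15,"wx":0,"wy":0,"wz":0},
    {"x":0,"y":0,"z":55,"wx":0,"wy":0,"wz":0},
    {"x":0,"y":0,"z":95,"wx":0,"wy":0,"wz":0},
    {"x":0,"y":0,"z":110,"wx":0,"wy":0,"wz":0},
    {"x":6,"y":-25,"z":110,"wx":0,"wy":0,"wz":0.1},
    {"x":16,"y":-70,"z":110,"wx":0,"wy":0,"wz":0.27},
    {"x":26,"y":-115,"z":110,"wx":0,"wy":0,"wz":0.44},
    {"x":36,"y":-155,"z":110,"wx":0,"wy":0,"wz":0.61},
  ],
)

```text
clock: 5.92
tool_pos: [0.5477, -0.0529, 0.1861]
tcp_rot: [-0.701, -0.087, 0.702, -0.087]
contact_force: [1.5, 0.3, -2.1]
opening: 0.159
```

Emit:
drive_tool(
  hand=0,
  moves=[
    {"x":9,"y":-37,"z":0,"wx":0,"wy":0,"wz":0.17},
    {"x":15,"y":-65,"z":0,"wx":0,"wy":0,"wz":0.34},
    {"x":19,"y":-80,"z":0,"wx":0,"wy":0,"wz":0.51},
    {"x":20,"y":-86,"z":0,"wx":0,"wy":0,"wz":0.66},
    {"x":20,"y":-87,"z":0,"wx":0,"wy":0,"wz":0.735},
    {"x":20,"y":-87,"z":0,"wx":0,"wy":0,"wz":0.735},
    {"x":20,"y":-87,"z":0,"wx":0,"wy":0,"wz":0.735},
  ],
)

```text
clock: 6.8
tool_pos: [0.5677, -0.1379, 0.1863]
tcp_rot: [-0.625, -0.331, 0.625, -0.331]
contact_force: [-0.0, 0.7, -1.5]
opening: 0.158
```

Run:
```python
from h import *
d=grab('scene','s2.png');grab('top','t2.png'); w=grab('wrist','w4.png')
s=robot.state();print(s['tool_pos'],s['contact_force'],s['joint_pos'][6]);M=R.from_quat(s['tcp_rot']).as_matrix();print(M.round(3),np.degrees(np.arctan2(M[1,1],M[0,1])))
a=cv2.imread('pics/s2.png')[100:240,290:440];a=cv2.resize(a,(400,373),interpolation=cv2.INTER_CUBIC)
b=cv2.imread('pics/w4.png');b=cv2.resize(b[40:413,120:520],(400,373))
cv2.imwrite('pics/c4.png',np.hstack([a,b]))
```

```text
[ 0.5678951  -0.1378976   0.18655914] [-0.38825226 -0.50482101 -1.19767788] -0.5894247622051556
[[ 0.     0.828 -0.561]
 [-0.    -0.561 -0.828]
 [-1.     0.     0.   ]] -34.125494064966865
```

View pics/c4.png

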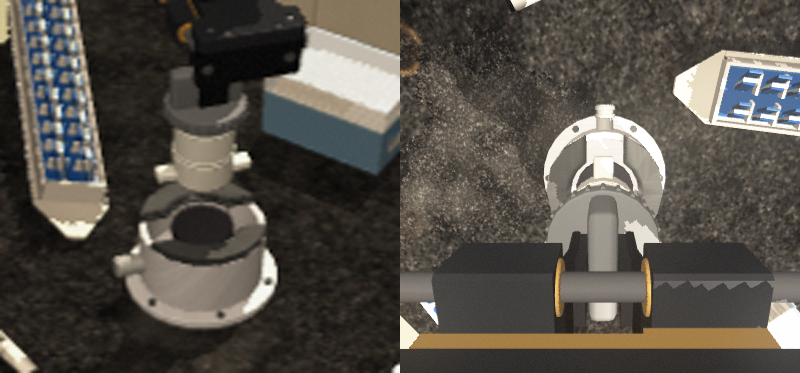

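The cartridge is held upright above the mount. In the wrist view, the bar and lug (x≈602) line up with the slot centre (≈604). I'll check the remaining direction numerically from the scene view.

Run:
```python
from h import *
g=lambda x,y,z:atz('scene0.png',290+x/2.667,100+y/2.667,z)
print('mount bore',g(202,223,.066),'lips',g(203,222,.066))
# body silhouette axis at mid height: z range 
for z in (.16,.14,.122): print(z,[ (p-290)*2.667 if i==0 else (p-100)*2.667 for i,p in enumerate(proj('s2.png',[.568,-.138,z]))])
f=lambda x,y,z:atz('w4.png',x-400+120,y+40,z)
print('flange/mount from w4: lug far',f(602,150,.123))
print(f(604,128,.066))
```

```text
mount bore [ 0.56289504 -0.13227429  0.066     ] lips [ 0.56307865 -0.13377694  0.066     ]
0.16 [np.float64(205.66701114056056), np.float64(121.99593733040325)]
0.14 [np.float64(204.76003763046126), np.float64(143.12891538063766)]
0.122 [np.float64(203.9629826646277), np.float64(161.70073132700102)]
flange/mount from w4: lug far [ 0.59366056 -0.10040643  0.123     ]
[ 0.60064542 -0.09293325  0.066     ]
```

Emit:
drive_tool(
  hand=0,
  moves=[
    {"x":-1.5,"y":1,"z":-10,"wx":0,"wy":0,"wz":0},
    {"x":-1.5,"y":1,"z":-22,"wx":0,"wy":0,"wz":0},
    {"x":-1.5,"y":1,"z":-32,"wx":0,"wy":0,"wz":0},
    {"x":-1.5,"y":1,"z":-39,"wx":0,"wy":0,"wz":0},
    {"x":-1.5,"y":1,"z":-44,"wx":0,"wy":0,"wz":0},
    {"x":-1.5,"y":1,"z":-48,"wx":0,"wy":0,"wz":0},
    {"x":-1.5,"y":1,"z":-48,"wx":0,"wy":0,"wz":0},
  ],
)

```text
clock: 7.82
tool_pos: [0.5664, -0.1371, 0.1384]
tcp_rot: [-0.625, -0.332, 0.625, -0.331]
contact_force: [0.8, 0.7, -1.5]
opening: 0.154
```

Emit:
drive_tool(
  hand=0,
  moves=[
    {"x":0,"y":0,"z":-3,"wx":0,"wy":0,"wz":0},
    {"x":0,"y":0,"z":-5,"wx":0,"wy":0,"wz":0},
    {"x":0,"y":0,"z":-7,"wx":0,"wy":0,"wz":0},
    {"x":0,"y":0,"z":-7,"wx":0,"wy":0,"wz":0},
  ],
)

```text
clock: 8.32
tool_pos: [0.5666, -0.1371, 0.1317]
tcp_rot: [0.625, 0.331, -0.624, 0.332]
contact_force: [-0.3, -0.8, 2.3]
opening: 0.161
```

Contact comes at the expected height with about 3.5 N, so the cartridge is on the plate. Pushing down.

Emit:
drive_tool(
  hand=0,
  moves=[
    {"x":0,"y":0,"z":-4,"wx":0,"wy":0,"wz":0},
    {"x":0,"y":0,"z":-8,"wx":0,"wy":0,"wz":0},
    {"x":0,"y":0,"z":-12,"wx":0,"wy":0,"wz":0},
    {"x":0,"y":0,"z":-15,"wx":0,"wy":0,"wz":0},
    {"x":0,"y":0,"z":-15,"wx":0,"wy":0,"wz":0},
    {"x":0,"y":0,"z":-15,"wx":0,"wy":0,"wz":0},
  ],
)

```text
clock: 9.07
tool_pos: [0.5666, -0.1371, 0.1168]
tcp_rot: [0.625, 0.331, -0.625, 0.332]
contact_force: [0.3, 0.3, 3.8]
opening: 0.158
```

Emit:
drive_tool(
  hand=0,
  moves=[
    {"x":0,"y":0,"z":-1,"wx":0,"wy":0,"wz":-0.07},
    {"x":0,"y":0,"z":-1,"wx":0,"wy":0,"wz":-0.18},
    {"x":0,"y":0,"z":-1,"wx":0,"wy":0,"wz":-0.3},
    {"x":0,"y":0,"z":-1,"wx":0,"wy":0,"wz":-0.42},
    {"x":0,"y":0,"z":-1,"wx":0,"wy":0,"wz":-0.54},
    {"x":0,"y":0,"z":-1,"wx":0,"wy":0,"wz":-0.66},
    {"x":0,"y":0,"z":-1,"wx":0,"wy":0,"wz":-0.78},
    {"x":0,"y":0,"z":-1,"wx":0,"wy":0,"wz":-0.8},
  ],
)

```text
clock: 10.07
tool_pos: [0.5663, -0.1369, 0.1157]
tcp_rot: [-0.704, -0.062, 0.704, -0.062]
contact_force: [-0.6, 1.3, 4.4]
opening: 0.156
```

Run:
```python
from h import *
s=robot.state();print(s['contact_force'],s['torque'],s['joint_pos'][6])
```

```text
[-0.64944203  1.25612356  4.37793049] [0.1704994  0.246997   0.09474994] -1.3801980764963278
```

Turning freely; low forces. Continue to about 90°.

Emit:
drive_tool(
  hand=0,
  moves=[
    {"x":0,"y":0,"z":0,"wx":0,"wy":0,"wz":-0.07},
    {"x":0,"y":0,"z":0,"wx":0,"wy":0,"wz":-0.18},
    {"x":0,"y":0,"z":0,"wx":0,"wy":0,"wz":-0.3},
    {"x":0,"y":0,"z":0,"wx":0,"wy":0,"wz":-0.42},
    {"x":0,"y":0,"z":0,"wx":0,"wy":0,"wz":-0.54},
    {"x":0,"y":0,"z":0,"wx":0,"wy":0,"wz":-0.66},
    {"x":0,"y":0,"z":0,"wx":0,"wy":0,"wz":-0.77},
    {"x":0,"y":0,"z":0,"wx":0,"wy":0,"wz":-0.77},
  ],
)

```text
clock: 11.08
tool_pos: [0.5665, -0.1368, 0.1157]
tcp_rot: [0.676, -0.206, -0.676, -0.206]
contact_force: [-1.5, 1.1, 4.0]
opening: 0.156
```

Run:
```python
from h import *
s=robot.state();print(s['contact_force'],s['torque'],s['joint_pos'][6]);M=R.from_quat(s['tcp_rot']).as_matrix();print(np.degrees(np.arctan2(M[1,1],M[0,1])))
```

```text
[-1.45089019  1.14244519  4.03615265] [ 0.25542317  0.02434914 -0.0125493 ] -2.1118492532961333
-123.8937798798955
```

Emit:
drive_tool(
  hand=0,
  moves=[
    {"x":0,"y":0,"z":2,"wx":0,"wy":0,"wz":0},
    {"x":0,"y":0,"z":4,"wx":0,"wy":0,"wz":0},
    {"x":0,"y":0,"z":6,"wx":0,"wy":0,"wz":0},
    {"x":0,"y":0,"z":6,"wx":0,"wy":0,"wz":0},
    {"x":0,"y":0,"z":6,"wx":0,"wy":0,"wz":0},
  ],
)

```text
clock: 11.7
tool_pos: [0.5664, -0.1369, 0.1215]
tcp_rot: [-0.676, 0.207, 0.676, 0.207]
contact_force: [0.2, 2.4, 2.9]
opening: 0.16
```

Emit:
drive_tool(
  hand=1,
  moves=[
    {"x":0,"y":0,"z":0,"wx":0,"wy":0,"wz":0},
    {"x":0,"y":0,"z":0,"wx":0,"wy":0,"wz":0},
    {"x":0,"y":0,"z":0,"wx":0,"wy":0,"wz":0},
    {"x":0,"y":0,"z":0,"wx":0,"wy":0,"wz":0},
    {"x":0,"y":0,"z":0,"wx":0,"wy":0,"wz":0},
    {"x":0,"y":0,"z":0,"wx":0,"wy":0,"wz":0},
    {"x":0,"y":0,"z":0,"wx":0,"wy":0,"wz":0},
    {"x":0,"y":0,"z":0,"wx":0,"wy":0,"wz":0},
  ],
)

```text
clock: 12.7
tool_pos: [0.5664, -0.1371, 0.1216]
tcp_rot: [0.676, -0.207, -0.676, -0.207]
contact_force: [-0.0, -0.3, -0.1]
opening: 0.961
```

Emit:
drive_tool(
  hand=1,
  moves=[
    {"x":0,"y":0,"z":10,"wx":0,"wy":0,"wz":0},
    {"x":0,"y":0,"z":40,"wx":0,"wy":0,"wz":0},
    {"x":0,"y":0,"z":75,"wx":0,"wy":0,"wz":0},
    {"x":-10,"y":-15,"z":100,"wx":0,"wy":0,"wz":0},
    {"x":-40,"y":-55,"z":105,"wx":0,"wy":0,"wz":0},
    {"x":-75,"y":-95,"z":105,"wx":0,"wy":0,"wz":0},
    {"x":-105,"y":-125,"z":105,"wx":0,"wy":0,"wz":0},
    {"x":-110,"y":-130,"z":105,"wx":0,"wy":0,"wz":0},
  ],
)

```text
clock: 13.7
tool_pos: [0.4544, -0.2698, 0.2275]
tcp_rot: [0.676, -0.209, -0.675, -0.208]
contact_force: [-0.2, 0.3, 1.0]
opening: 0.998
```

Run:
```python
from h import *
grab('scene','s5.png');grab('top','t5.png')
a=cv2.resize(cv2.imread('pics/s5.png')[110:320,200:425],(430,401),interpolation=cv2.INTER_CUBIC)
b=cv2.resize(cv2.imread('pics/t5.png')[170:262,375:455],(349,401),interpolation=cv2.INTER_CUBIC)
cv2.imwrite('pics/c5.png',np.hstack([a,b])); print(robot.state()['clock'])
P=[.566,-.137]
for z in (.046+.102,.046+.072): print(z,proj('s5.png',P+[z]),proj('t5.png',P+[z]))
```

```text
13.8
0.148 (np.float64(367.3574997062087), np.float64(151.1250836110833)) (np.float64(429.66745721544004), np.float64(208.7433492437768))
0.118 (np.float64(366.84920419296856), np.float64(162.76401078063634)) (np.float64(425.84401743444005), np.float64(212.4857710103237))
```

View pics/c5.png

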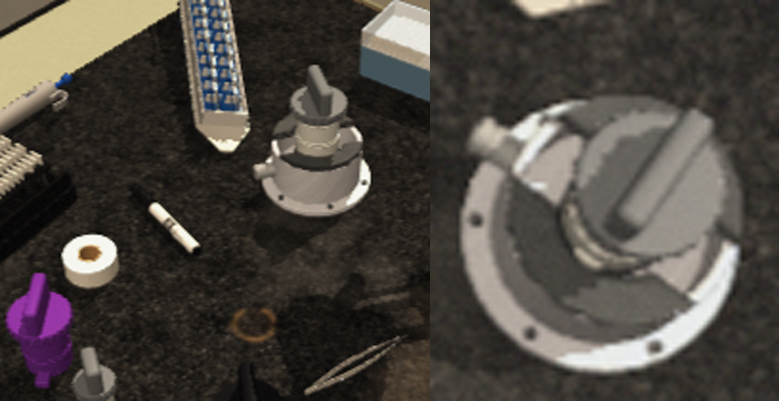

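The bar sits across the slots, the slots are empty, and the bar's height and place match the locked prediction to within about 1 px. Slim and the look-alikes have not moved. Handing in.

Run:
```python
from h import *
print(robot.close_job())
```

```text
the job is handed in; nothing more can be done
None
```

The wide cartridge is fitted and locked in the bayonet mount, and I handed the job in at about 14 s of the 42 s allowed. I gripped it by its bar and lowered it through the slots. I then pushed it about 18 mm down against the spring, turned it 90° clockwise, eased it up onto the lips, let go and backed off.

**Last checks:**
- **Locked position:** the bar stands across the slots and no lugs show in them. The bar's place matches the prediction for the locked height to about 1 px in both the top and scene views.
- **Forces:** the insertion force matched the spring, at roughly 4 to 6 N. Every wrist force reading stayed within a few N, and it was near zero after release.
- **Other objects:** I did not touch the slim cartridge or the purple and black look-alikes. The purple one stood as before in the last scene crop. The slim and black ones were only partly in that crop, so I saw nothing wrong but did not measure them.

**Disagreements:** the three cameras differed by up to about 8 mm on the mount centre, so I used a value between them; the bore's clearance allowed that. My first two move calls were refused, probably for missing keys, and changed nothing.

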